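# Clamp a wood block in the lever-pumped bench clamp

## Task

Lay the dark red-brown wood block that lies loose near the blue bench clamp flat on the clamp's bed, lengthwise between its jaws and centred across them, and let go of it. Then close the clamp with its red lever, pressing it fully down and letting it spring fully up again, as many strokes as it takes until the block is held tight against the fixed jaw and the black pointer on the moving jaw stands in the green band, never in the red. Do not push the moving jaw by hand, and leave the other things on the bench alone.

Things in the scene. Friction and masses are not known exactly. Their poses are not given: they have to be found in the camera images.
- clamp: fixed bench clamp, blue steel, 90 mm wide (x), y from -165 to +215 mm; origin on the bench. Bed top 14 mm up. It clamps along its own y: the fixed jaw (64 mm wide, 48 mm above the bed) has its face at y = +180 mm, the moving jaw comes from -y, the pump lever stands out over the -y end. z is up
- clamp_seat (a point): point on the bed's top face, on the centre line, 60 mm from the fixed jaw's face: where the middle of the block's underside is when the block is clamped. Axes as clamp
- ram: moving jaw: grey, 60 mm wide, 45 mm above the bed, with a yellow sprung pad in front and a toothed rack behind. 20 N of friction holds it where it is left. Each full lever stroke moves it 14 mm to the clamp's +y (the first 5 to 19 mm). At the start there are 45 to 75 mm to spare beyond the block's length. Origin on the bed under the unpressed pad's face; axes as the clamp's
- pad_face (a point): middle of the face of the yellow pad, 24.5 mm above the bed; it faces the clamp's +y
- pad (a joint): how far the yellow pad is pressed back into the moving jaw, in m: 0 = free, 0.024 = bottomed. A spring that begins at 6 N and adds 0.5 N per mm. A black pointer on the pad runs along a scale on top of the moving jaw: white 0 to 0.004, green 0.004 to 0.020, red beyond
- lever (a joint): pump lever, rad: 0 = up against its stop (its spring returns it there), 0.62 = fully down. It must come fully up to catch the next rack tooth. Hinge level, along the clamp's x, at clamp y = -110 mm, 95 mm above the bench. The lever points to the clamp's -y and rises at 0.70 rad above level when up, 0.08 rad when down. Pressing takes 3 to 12 N at the handle
- lever_grip (a point): middle of the upper face of the lever's red flat handle (42 mm wide, 16 mm thick, from 90 to 180 mm from the hinge), 140 mm from the hinge and 8 mm above the lever's middle line. About 191 mm above the bench when up, 114 mm when down. Press down here with shut fingers, straight down will do; axes turn with the lever
- block_dark: the work: dark reddish-brown wood block, 55 mm (x) x 120 mm (y) x 50 mm (z), about 0.25 kg, lying flat; origin in the middle of its underside. Grasp it across its 55 mm width. Its 120 mm length must lie along the clamp's y, either way round
- block_pale: bystander: pale wood block, 62 x 150 x 100 mm high; origin in the middle of its underside. Leave it alone
- sanding_block: bystander: cork sanding block, 65 x 112 x 37 mm, origin in the middle of its underside
- block_plane: bystander: blue block plane, 42 x 162 x 52 mm, origin in the middle of its underside
- tape_1: bystander: roll of tape, 104 x 102 x 25 mm, origin in the middle of its underside
Mind the look-alikes: they are no part of the job. There is more than one size of the block_dark; the one meant has the size given above.

How it is judged:
By the outcome, as a careful person would: the job done as asked, in the order asked, and still so for the second after the job is handed in, with the robot touching nothing.
It also fails if it takes over 72 s, if anything falls off the work surface, if the arm or the gripper's body presses on something with over 40 N, if the wrist force passes 120 N, or if a joint passes its speed limit or range.

## Robot

A 7-joint arm with a two-finger parallel gripper is mounted at the origin on a cart in front of the work surface, level with it; the furniture and walls round the work are solid. World frame = base frame: x ahead of the robot, y to its left, z up, the work surface at z = 0. Lengths are in m, angles in degrees, forces in N, time in s.
With the tool pointing down it reaches from about 0.425 to 0.875 m from the base axis. Payload 8.4 kg.
Tool frame: the origin (TCP) lies midway between the tips of the shut fingers; the grasp point (between the pads) lies 19 mm behind it; z points along the fingers, y is the direction in which the jaws open and shut (so a half turn about z gives the same grasp; the last joint's range is limited). The gripper opens to 85 mm and grips with 20 to 120 N. Pads are 22 mm wide; open, the fingers measure 114 mm over their backs; the gripper's body (76 mm by 85 mm) begins 54 mm behind the grasp point. The pads swing forward as they close: fully open they stand 13 mm farther back than shut.
Start: joints at [58.373, 19.091, 2.286, 83.961, -0.768, 76.965, -3.352], TCP at [0.284, -0.584, 0.231] pointing down, gripper open.
Joint ranges: [-147.57, 147.57], [-21.85, 119.76], [-74.77, 79.35], [14.55, 137.4], [-85.83, 265.84], [4.83, 119.75], [-152.11, 152.11]. Speed limits (degrees/s): [127.2, 127.2, 159.86, 159.86, 180, 180, 180].

## Interface

Orientations are given as a 3x3 rotation matrix whose columns are the frame's x, y, z axes.
In Python, from station import robot gives the robot as it stands. The module is installed in compiled form; this text tells all that it offers.
- The arm moves only by the tool carry_out, never from a script. Its argument "motion" is a list of rows, each a list of 2 entries, a list of its own where there are three numbers: the shift along the tool's x, y, z in m, then the turn, a rotation vector about the tool's x, y, z in units of 10 degrees (1.0 is 10 degrees). A call has 1 to 5 rows; each row is the pose to reach, as a shift and turn from the pose commanded when the call began, along the tool's axes at that moment; what a row does not reach only later rows make up. A row lasts 1/8 s, in which the tool goes at most 62.5 mm and 10.7 degrees, less where a joint would pass 70% of its speed; a pose out of reach is approached as far as the arm can. A call with a gripper value outside its range is refused whole. "hand" is the closure, from 0 (fully open) to 1 (shut), set as the call begins (left out, the last holds). The fingers move at their own pace and stop on an object; "newtons" is the grip in N (left out, the last holds). Time passes only in rows, so rows that repeat a pose let the fingers close. It gives the time, the measured TCP pose, the force and the opening at its end, in the units of the state.
- robot.read_state(): the state, without advancing time (a new reading comes with each control period).
- robot.get_image(name): name is "scene" or "top"; returns the picture (384x512x3 uint8, red, green, blue); there is no depth.
- robot.camera_params(name): a dict with "K" (3x3 intrinsics, pixels), "cam_to_world" (4x4, takes a point from camera to world coordinates). Camera axes: x right, y up, looking along -z (the intrinsics and any distortion apply to the point x, -y, -z); pixel columns grow to the right and rows downward; lengths in m; the calibration is good to about 2 mm. A picture is of the moment at which its call begins. camera_params takes no time and is no camera call.
- robot.job_done(): hands the job in, once; it reports no verdict.
The state is a dict: "t": time; "joint_pos": joint angles; "dq": joint speeds; "tau": joint torques, N m; "position": TCP position; "tcp_rot": TCP orientation; "wrist_force": force on the tool from outside, world axes, zero at the start; "moment": the same for the moment, N m; "grip_width": finger opening in m.
Only numpy, scipy, OpenCV 4.12 (cv2) and the standard library are available. Lean on these libraries where they do the work, as an engineer would, in place of code of your own. Each camera call takes 0.05 s, during which the arm holds its last target. There are 200 camera calls.

## Working session

There is one attempt and no reset: what is moved stays moved. The work goes in short steps, Python scripts to look and compute and a tool call to move; the robot and the scene stay as the last step left them, time stands still between calls to the robot, and variables do not carry over. Pictures are saved under pics/ and viewed, on a budget of 10 in all, crops included, one or two more only if the job needs it, and the job is handed in when it is done.

Besides the shell and the picture viewer there is one more tool, called by a JSON object that holds its "op" and its "data". carry_out: Moves the arm, as the interface text tells. Its arguments: {"type":"object","properties":{"motion":{"type":"array"},"hand":{"type":"number"},"newtons":{"type":"number"}},"required":["motion"]}

```bash
mkdir -p pics; python3 - <<'E'
from station import robot
import cv2,numpy as np
for n in("scene","top"):
    cv2.imwrite(f"pics/{n}0.png",robot.get_image(n)[:,:,::-1])
    p=robot.camera_params(n);print(n,p)
s=robot.read_state();print(s)
E
```

```text
scene {'K': array([[445.73545299,   0.        , 255.06300622],
       [  0.        , 445.73545299, 194.03840957],
       [  0.        ,   0.        ,   1.        ]]), 'cam_to_world': array([[-0.63986676,  0.37610047, -0.67016339, -0.52190106],
       [-0.76846469, -0.30667165,  0.56161777,  0.94610748],
       [ 0.0057046 ,  0.87435744,  0.48524893,  0.9290049 ],
       [ 0.        ,  0.        ,  0.        ,  1.        ]])}
top {'K': array([[411.20011096,   0.        , 261.38367619],
       [  0.        , 411.20011096, 198.4817229 ],
       [  0.        ,   0.        ,   1.        ]]), 'cam_to_world': array([[ 0.01904382,  0.98777232, -0.15473585,  0.38335247],
       [-0.99975876,  0.01711925, -0.01376087, -0.00168817],
       [-0.01094365,  0.15496058,  0.98786004,  1.44914249],
       [ 0.        ,  0.        ,  0.        ,  1.        ]])}
{'t': 0.1, 'joint_pos': array([58.37163166, 19.1263863 ,  2.28651124, 84.00402623, -0.76611876,
       76.96530862, -3.35097993]), 'dq': array([ 0.06741983, -0.04986809, -0.04186405, -0.23569496, -0.08476559,
        0.02417706, -0.02309651]), 'tau': array([ 5.58942193e-03, -6.60019684e+01,  1.37120549e+00, -4.06473148e+01,
        1.70016324e-02,  8.97152291e-03,  9.71842894e-06]), 'position': array([ 0.28415508, -0.58416147,  0.23054241]), 'tcp_rot': array([[ 8.99228724e-01,  4.37478191e-01, -7.30783461e-04],
       [ 4.37478781e-01, -8.99227933e-01,  1.20015633e-03],
       [-1.32098679e-04, -1.39891731e-03, -9.99999013e-01]]), 'wrist_force': array([ 0.04479122,  0.27284415, -0.25947553]), 'moment': array([-0.01055784,  0.02006151, -0.0211996 ]), 'grip_width': 0.0854553928997206}
```

View pics/scene0.png

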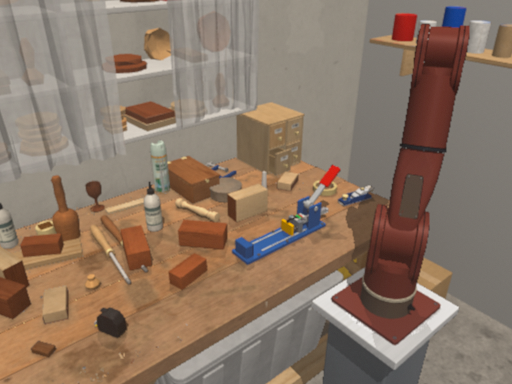

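View pics/top0.png

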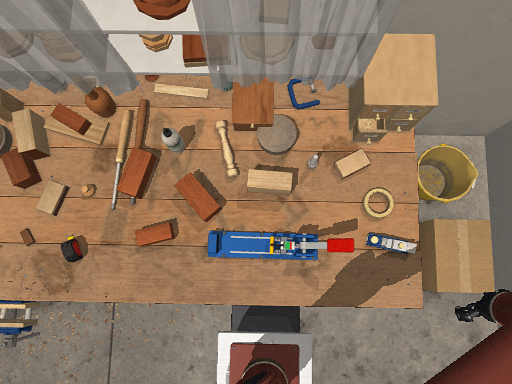

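Top view: the red-brown candidates are (155,233), (198,196), (137,172), (70,118), (20,168) and (252,103). The clamp has its fixed jaw near (215,244) and its red handle near (341,245). I'll measure the two candidates nearest the clamp.

```bash
cat > h.py <<'E'
from station import robot
import cv2,numpy as np
P={n:robot.camera_params(n) for n in("scene","top")}
def ray(n,u,v):
    K=P[n]["K"];T=P[n]["cam_to_world"]
    d=np.array([(u-K[0,2])/K[0,0],-(v-K[1,2])/K[1,1],-1]);return T[:3,3],T[:3,:3]@d
def at(n,u,v,z):
    o,d=ray(n,u,v);return o+d*(z-o[2])/d[2]
def proj(n,p):
    T=P[n]["cam_to_world"];K=P[n]["K"];c=T[:3,:3].T@(np.array(p)-T[:3,3])
    return K[0,0]*c[0]/-c[2]+K[0,2],K[1,1]*-c[1]/-c[2]+K[1,2]
def rect(n,m,z):
    "min-area rectangle of mask m's biggest contour, laid on plane z: centre, sides, angle of long side"
    c=max(cv2.findContours(m,cv2.RETR_EXTERNAL,cv2.CHAIN_APPROX_NONE)[0],key=cv2.contourArea)[:,0]
    q=np.array([at(n,u,v,z)[:2] for u,v in c],np.float32)*1000
    (cx,cy),(w,h),a=cv2.minAreaRect(q)
    if w>h: a-=90;w,h=h,w
    return (round(cx,1),round(cy,1)),(round(w,1),round(h,1)),round(a,1)  # a: rotation of short side from +x
E
python3 - <<'E'
from h import *
im=cv2.imread("pics/top0.png");hsv=cv2.cvtColor(im,cv2.COLOR_BGR2HSV)
for (u,v) in((155,233),(198,196),(137,172),(70,118)):
    print((u,v),hsv[v,u],at("top",u,v,.05).round(3))
    m0=((hsv[...,0]<=9)|(hsv[...,0]>172))&(hsv[...,1]>125)&(hsv[...,2]>50)
    w=np.zeros_like(m0);w[v-28:v+28,u-32:u+32]=1
    m=(m0&w).astype(np.uint8)*255
    print(rect("top",m,.05))
blue=cv2.inRange(hsv,(105,140,60),(125,255,255));blue[:, :200]=0;blue[:215]=0;blue[:,330:]=0
ys,xs=np.where(blue>0);print("blue",xs.min(),xs.max(),ys.min(),ys.max(),rect("top",blue,.014))
red=cv2.inRange(hsv,(0,220,120),(4,255,255))|cv2.inRange(hsv,(176,220,120),(180,255,255));red[:, :310]=0
ys,xs=np.where(red>0);print("red",xs.min(),xs.max(),ys.min(),ys.max(),rect("top",red[:],.19))
a=cv2.resize(im[205:275,120:260],None,fx=5.5,fy=5.5,interpolation=cv2.INTER_CUBIC)
b=cv2.resize(im[215:275,200:360],(770,289),interpolation=cv2.INTER_CUBIC)
cv2.imwrite("pics/c1.png",np.vstack([cv2.resize(a,(560,280)),cv2.resize(b,(560,210))]))
E
```

```text
(155, 233) [ 10 179 160] [0.477 0.378 0.05 ]
((498.9, 357.0), (8.2, 32.8), -33.7)
(198, 196) [ 10 178 155] [0.607 0.237 0.05 ]
((556.1, 178.8), (25.7, 36.3), 86.5)
(137, 172) [ 10 174 166] [0.689 0.454 0.05 ]
((644.3, 438.7), (37.1, 94.0), 69.5)
(70, 118) [ 10 188 140] [0.882 0.707 0.05 ]
((840.1, 672.1), (15.9, 47.8), -25.6)
blue 208 317 231 259 ((445.4, 12.3), (88.2, 379.3), -0.7)
red 327 353 239 251 ((441.7, -225.9), (36.3, 79.7), 1.1)
```

View pics/c1.png

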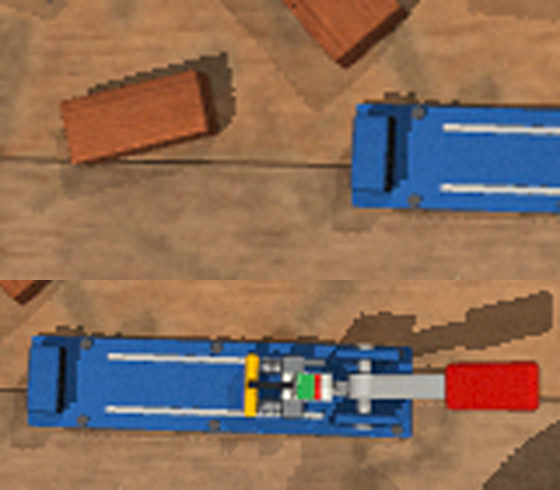

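The crop shows the near block (about (155,233)), with its darker end face on the right, and the empty clamp bed with the jaws open. The clamp's yaw is close to zero. Next I'll measure the sizes properly.

```bash
python3 - <<'E'
from h import *
im=cv2.imread("pics/top0.png");hsv=cv2.cvtColor(im,cv2.COLOR_BGR2HSV)
for (u,v),(w,h) in (((155,233),(26,18)),((198,196),(30,30))):
    m=np.zeros(im.shape[:2],np.uint8)
    m[v-h:v+h,u-w:u+w]=((hsv[...,1]>162)&(hsv[...,0]<13)&(hsv[...,2]>118))[v-h:v+h,u-w:u+w]*255
    m=cv2.morphologyEx(m,cv2.MORPH_OPEN,np.ones((3,3)))
    print((u,v),(m>0).sum(),[ (z,rect("top",m,z)) for z in(.05,.06)])
# hand-picked top-face corners of the near block
c=[(135.5,230.5),(169.5,222.5),(173.3,238),(138.8,245.8)]
q=np.array([at("top",*p,.05)[:2] for p in c])*1000;print(q.round(1),np.linalg.norm(q-np.roll(q,-1,0),axis=1),q.mean(0))
# clamp: bed side edges over columns, yellow pad, red handle per view
blue=cv2.inRange(hsv,(100,110,50),(130,255,255))
e=[]
for x in range(224,312,4):
    r=np.where(blue[222:266,x]>0)[0]+222
    e.append((*at("top",x,r.min()-.5,.014)[:2],*at("top",x,r.max()+.5,.014)[:2]))
e=np.array(e)*1000;print(e[::3].round(1))
print("yaw lines",np.polyfit(e[:,1],e[:,0],1),np.polyfit(e[:,3],e[:,2],1), (e[:,0]+e[:,2]).mean()/2)
y=cv2.inRange(hsv,(22,150,120),(34,255,255));y[:, :265]=0;y[:,278:]=0;y[:228]=0;y[265:]=0
ys,xs=np.where(y>0);print("yellow",xs.min(),xs.max(),ys.min(),ys.max(),at("top",xs.min()-.5,ys.mean(),.055))
print("row245",[(x,tuple(im[245,x])) for x in range(204,226)])
sc=cv2.imread("pics/scene0.png")
a=cv2.resize(sc[180:290,160:350],(760,440),interpolation=cv2.INTER_CUBIC);cv2.imwrite("pics/c2.png",a)
E
```

```text
(155, 233) 537 [(0.05, ((474.5, 384.9), (53.4, 117.1), 15.1)), (0.06, ((473.9, 382.2), (53.0, 116.3), 15.1))]
(198, 196) 954 [(0.05, ((609.0, 242.1), (72.9, 160.8), -47.9)), (0.06, ((607.4, 240.4), (72.3, 159.6), -47.9))]
[[484.4 445.5]
 [513.9 330.6]
 [461.3 314.8]
 [432.8 430.8]] [118.60511704  54.92406609 119.44462528  53.72505794] [473.09038437 380.3904179 ]
[[ 478.7  146.3  402.8  143.8]
 [ 489.9  104.7  400.1  102.1]
 [ 490.7   62.8  400.9   60.6]
 [ 488.    20.8  412.    19.4]
 [ 488.7  -21.   399.   -22.3]
 [ 489.5  -62.8  399.8  -63.8]
 [ 486.8 -104.6  400.6 -105.1]
 [ 487.6 -146.4  398.  -146.5]]
yaw lines [2.21374420e-03 4.88525835e+02] [1.51799111e-02 4.00854654e+02] 444.67879168163057
yellow 270 273 236 253 [ 0.44146387 -0.01268536  0.055     ]
row245 [(204, (np.uint8(74), np.uint8(111), np.uint8(152))), (205, (np.uint8(73), np.uint8(106), np.uint8(148))), (206, (np.uint8(72), np.uint8(111), np.uint8(149))), (207, (np.uint8(83), np.uint8(107), np.uint8(147))), (208, (np.uint8(158), np.uint8(88), np.uint8(35))), (209, (np.uint8(163), np.uint8(95), np.uint8(39))), (210, (np.uint8(161), np.uint8(95), np.uint8(42))), (211, (np.uint8(162), np.uint8(98), np.uint8(49))), (212, (np.uint8(161), np.uint8(95), np.uint8(46))), (213, (np.uint8(158), np.uint8(96), np.uint8(41))), (214, (np.uint8(163), np.uint8(94), np.uint8(37))), (215, (np.uint8(166), np.uint8(100), np.uint8(44))), (216, (np.uint8(88), np.uint8(56), np.uint8(30))), (217, (np.uint8(15), np.uint8(23), np.uint8(21))), (218, (np.uint8(44), np.uint8(30), np.uint8(27))), (219, (np.uint8(100), np.uint8(60), np.uint8(27))), (220, (np.uint8(98), np.uint8(60), np.uint8(34))), (221, (np.uint8(104), np.uint8(62), np.uint8(25))), (222, (np.uint8(176), np.uint8(104), np.uint8(47))), (223, (np.uint8(170), np.uint8(99), np.uint8(41))), (224, (np.uint8(171), np.uint8(100), np.uint8(48))), (225, (np.uint8(169), np.uint8(101), np.uint8(45)))]
```

View pics/c2.png

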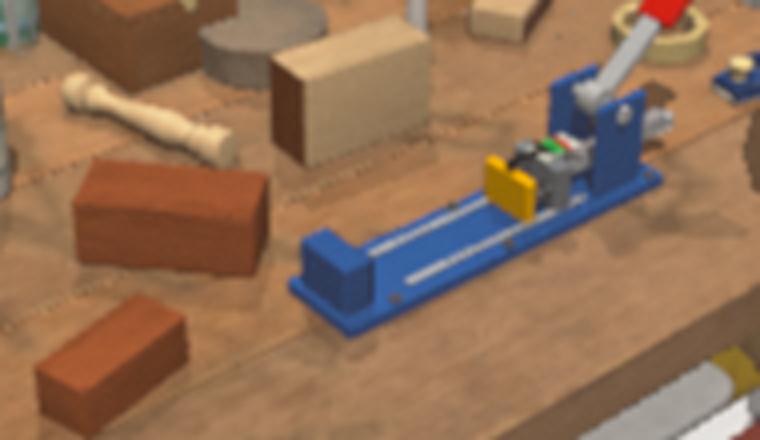

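The near block (155,233) measures 54 x 118 mm at (0.4735, 0.381), turned 15°. The other, (198,196), measures 73 x 160 mm, so I choose the near one. Next I'll work out the clamp frame and a helper for the move numbers.

```bash
cat >> h.py <<'E'
from scipy.spatial.transform import Rotation as R
def go(p,yaw,flip=0):
    "shift and turn (units of 10 deg) from present pose to p, tool down, tool y at yaw deg from +x"
    s=robot.read_state();A=s["tcp_rot"];a=np.radians(yaw)
    y=np.array([np.cos(a),np.sin(a),0]);z=np.array([0,0,-1.]);B=np.c_[np.cross(y,z),y,z]
    print("t",round(s["t"],2),"pos",s["position"].round(4),"F",s["wrist_force"].round(1),"w",round(s["grip_width"],4))
    print("shift",(A.T@(np.array(p)-s["position"])).round(4),"turn",(np.degrees(R.from_matrix(A.T@B).as_rotvec())/10).round(2))
E
python3 - <<'E'
from h import *
print("fixed jaw face",at("top",216.3,245,.062),"jaw outer",at("top",207.5,245,.03))
print("bed end",at("top",317.5,245,.014))
for n in("scene",):
    hsv=cv2.cvtColor(cv2.imread("pics/scene0.png"),cv2.COLOR_BGR2HSV)
    m=((hsv[...,1]>150)&((hsv[...,0]<13)|(hsv[...,0]>176))).astype(np.uint8)*255
    w=np.zeros_like(m);w[250:292,160:215]=255
    print(rect(n,m&w,.05))
# jaw's rows
im=cv2.imread("pics/top0.png")
for x in(210,213): print([(y,tuple(map(int,im[y,x]))) for y in range(228,262)if y<238 or y>252])
go([.48,-.30,.33],-45);go([.6,-.1,.33],-20);go([.6,.15,.33],0);go([.4735,.381,.3],15)
E
```

```text
fixed jaw face [0.43985415 0.16605932 0.062     ] jaw outer [0.44059498 0.20021288 0.03      ]
bed end [ 0.44833326 -0.17930218  0.014     ]
((451.4, 400.2), (93.7, 155.4), 16.5)
[(228, (85, 127, 180)), (229, (82, 130, 181)), (230, (76, 123, 176)), (231, (172, 92, 28)), (232, (179, 101, 42)), (233, (142, 82, 34)), (234, (147, 84, 36)), (235, (162, 96, 47)), (236, (162, 95, 43)), (237, (164, 97, 45)), (253, (154, 91, 42)), (254, (153, 90, 41)), (255, (154, 87, 35)), (256, (170, 95, 38)), (257, (78, 114, 158)), (258, (80, 113, 146)), (259, (76, 108, 141)), (260, (77, 104, 139)), (261, (77, 102, 138))]
[(228, (88, 131, 187)), (229, (80, 129, 185)), (230, (41, 69, 98)), (231, (105, 59, 27)), (232, (96, 57, 24)), (233, (81, 47, 21)), (234, (138, 82, 37)), (235, (165, 96, 42)), (236, (160, 99, 44)), (237, (157, 92, 37)), (253, (126, 71, 34)), (254, (155, 91, 44)), (255, (155, 90, 38)), (256, (149, 84, 35)), (257, (76, 113, 152)), (258, (79, 111, 143)), (259, (81, 112, 146)), (260, (82, 108, 146)), (261, (94, 124, 168))]
t 0.1 pos [ 0.2842 -0.5842  0.2305] F [ 0.   0.3 -0.3] w 0.0855
shift [ 0.3004 -0.17   -0.0993] turn [-0.01 -0.   -1.91]
t 0.1 pos [ 0.2842 -0.5842  0.2305] F [ 0.   0.3 -0.3] w 0.0855
shift [ 0.4958 -0.2973 -0.0991] turn [-0.01 -0.   -4.41]
t 0.1 pos [ 0.2842 -0.5842  0.2305] F [ 0.   0.3 -0.3] w 0.0855
shift [ 0.6052 -0.5221 -0.0988] turn [-0.01 -0.   -6.41]
t 0.1 pos [ 0.2842 -0.5842  0.2305] F [ 0.   0.3 -0.3] w 0.0855
shift [ 0.5925 -0.7852 -0.0684] turn [-0.01 -0.   -7.91]
```

{"op": "carry_out", "data": {"motion": [[[0.05, -0.03, -0.02], [0, 0, -0.4]], [[0.1, -0.055, -0.04], [0, 0, -0.8]], [[0.15, -0.085, -0.06], [0, 0, -1.2]], [[0.2, -0.115, -0.08], [0, 0, -1.6]], [[0.25, -0.14, -0.1], [0, 0, -2.0]]], "hand": 0, "newtons": 60}}

```text
t: 0.72
position: [0.4485, -0.3473, 0.3319]
tcp_rot: [[0.694, 0.72, -0.0], [0.72, -0.694, 0.0], [-0.0, -0.0, -1.0]]
wrist_force: [0.2, 0.1, -0.2]
grip_width: 0.0859
```

```bash
python3 -c "
from h import *
go([.6,-.1,.33],-20)"
```

```text
t 0.72 pos [ 0.4485 -0.3473  0.3319] F [ 0.2  0.1 -0.2] w 0.0859
shift [ 0.2832 -0.0624  0.0018] turn [-0.    0.   -2.39]
```

{"op": "carry_out", "data": {"motion": [[[0.057, -0.012, 0], [0, 0, -0.6]], [[0.114, -0.025, 0], [0, 0, -1.2]], [[0.17, -0.037, 0], [0, 0, -1.8]], [[0.227, -0.05, 0], [0, 0, -2.2]], [[0.283, -0.062, 0], [0, 0, -2.4]]]}}

```text
t: 1.35
position: [0.6007, -0.1011, 0.3311]
tcp_rot: [[0.342, 0.94, -0.0], [0.94, -0.342, 0.0], [-0.0, -0.0, -1.0]]
wrist_force: [1.0, -0.7, 0.2]
grip_width: 0.0853
```

```bash
python3 -c "
from h import *
go([.57,.19,.3],5)"
```

```text
t 1.35 pos [ 0.6007 -0.1011  0.3311] F [ 1.  -0.7  0.2] w 0.0853
shift [ 0.2631 -0.1283  0.0311] turn [-0.   0.  -2.5]
```

{"op": "carry_out", "data": {"motion": [[[0.053, -0.026, 0.006], [0, 0, -0.5]], [[0.106, -0.052, 0.012], [0, 0, -1.0]], [[0.158, -0.077, 0.018], [0, 0, -1.5]], [[0.21, -0.103, 0.024], [0, 0, -2.0]], [[0.263, -0.128, 0.031], [0, 0, -2.5]]]}}

```text
t: 1.98
position: [0.5696, 0.1898, 0.3]
tcp_rot: [[-0.089, 0.996, -0.0], [0.996, 0.089, -0.0], [-0.0, -0.0, -1.0]]
wrist_force: [0.8, -0.6, -0.1]
grip_width: 0.0857
```

```bash
python3 -c "
from h import *
go([.4735,.381,.14],15)"
```

```text
t 1.98 pos [0.5696 0.1898 0.3   ] F [ 0.8 -0.6 -0.1] w 0.0857
shift [ 0.199  -0.0788  0.16  ] turn [-0.    0.   -0.99]
```

{"op": "carry_out", "data": {"motion": [[[0.04, -0.016, 0.032], [0, 0, -0.2]], [[0.08, -0.032, 0.064], [0, 0, -0.4]], [[0.12, -0.048, 0.096], [0, 0, -0.6]], [[0.16, -0.064, 0.128], [0, 0, -0.8]], [[0.199, -0.079, 0.16], [0, 0, -1.0]]]}}

```text
t: 2.6
position: [0.4734, 0.3806, 0.1391]
tcp_rot: [[-0.259, 0.966, -0.0], [0.966, 0.259, -0.0], [-0.0, -0.0, -1.0]]
wrist_force: [0.8, -0.3, -0.7]
grip_width: 0.0855
```

```bash
python3 - <<'E'
from h import *
go([.4735,.381,.010],15)
a=robot.get_image("scene")[:,:,::-1];b=robot.get_image("top")[:,:,::-1]
f=lambda c:cv2.resize(np.ascontiguousarray(c),(400,300),interpolation=cv2.INTER_CUBIC)
cv2.imwrite("pics/d1.png",np.hstack([f(a[210:300,140:260]),f(b[190:280,100:220])]))
E
```

```text
t 2.6 pos [0.4734 0.3806 0.1391] F [ 0.8 -0.3 -0.7] w 0.0855
shift [0.0004 0.0002 0.1291] turn [-0.  0.  0.]
```

View pics/d1.png

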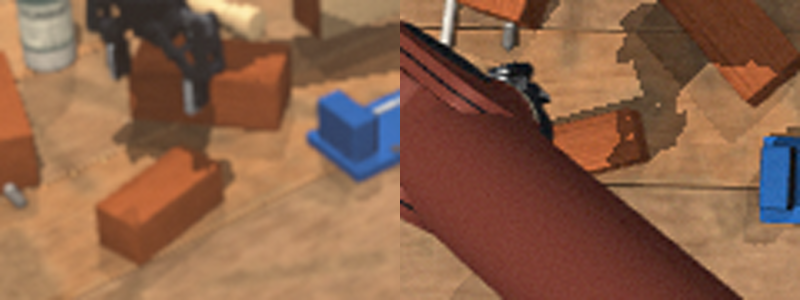

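The open fingers hang above the block (scene crop block at about (160,205)), lined up with its width. Going down.

{"op": "carry_out", "data": {"motion": [[[0, 0, 0.04], [0, 0, 0]], [[0, 0, 0.075], [0, 0, 0]], [[0, 0, 0.105], [0, 0, 0]], [[0, 0, 0.128], [0, 0, 0]], [[0, 0, 0.128], [0, 0, 0]]]}}

```text
t: 3.32
position: [0.4735, 0.3782, 0.0107]
tcp_rot: [[-0.257, 0.966, -0.003], [0.966, 0.257, -0.002], [-0.001, -0.003, -1.0]]
wrist_force: [-0.3, 0.7, 0.6]
grip_width: 0.0854
```

{"op": "carry_out", "data": {"motion": [[[0, 0, 0], [0, 0, 0]], [[0, 0, 0], [0, 0, 0]], [[0, 0, 0], [0, 0, 0]], [[0, 0, 0], [0, 0, 0]], [[0, 0, 0], [0, 0, 0]]], "hand": 1, "newtons": 50}}

```text
t: 3.95
position: [0.4754, 0.3803, 0.014]
tcp_rot: [[-0.257, 0.966, 0.002], [0.966, 0.257, 0.001], [0.001, 0.003, -1.0]]
wrist_force: [1.3, -0.9, 5.9]
grip_width: 0.0539
```

{"op": "carry_out", "data": {"motion": [[[0, 0, -0.02], [0, 0, 0]], [[0, 0, -0.05], [0, 0, 0]], [[0, 0, -0.09], [0, 0, 0]], [[0, 0, -0.13], [0, 0, 0]], [[0, 0, -0.13], [0, 0, 0]]]}}

```text
t: 4.58
position: [0.4754, 0.3813, 0.147]
tcp_rot: [[-0.258, 0.966, 0.005], [0.966, 0.258, 0.004], [0.002, 0.006, -1.0]]
wrist_force: [-0.5, -0.9, -2.5]
grip_width: 0.0543
```

```bash
python3 - <<'E'
from h import *
go([.445,.103,.14],0)
im=robot.get_image("scene");cv2.imwrite("pics/s2.png",im[:,:,::-1])
c=np.ascontiguousarray(im[150:310,120:340,::-1]);cv2.imwrite("pics/d2.png",cv2.resize(c,(660,480),interpolation=cv2.INTER_CUBIC))
E
```

```text
t 4.58 pos [0.4754 0.3813 0.147 ] F [-0.5 -0.9 -2.5] w 0.0543
shift [-0.261  -0.1013  0.0058] turn [ 0.03 -0.02  1.5 ]
```

View pics/d2.png

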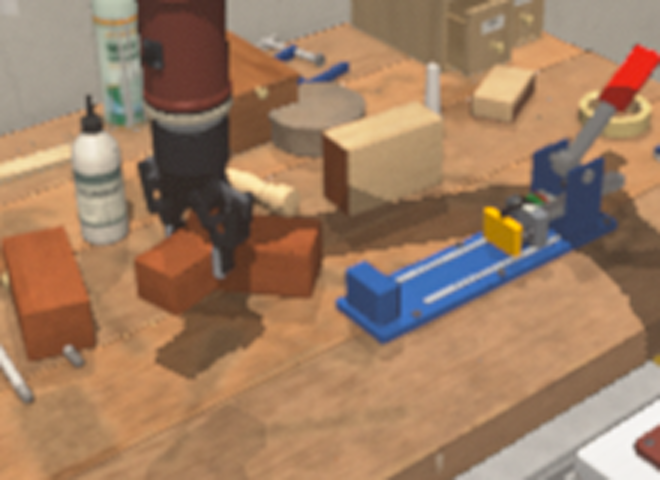

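The block is held clear of the bench (crop (190,265)); the clamp bed is free. Carrying it over.

{"op": "carry_out", "data": {"motion": [[[-0.045, -0.018, 0], [0, 0, 0.3]], [[-0.1, -0.04, 0], [0.01, 0, 0.6]], [[-0.155, -0.06, 0], [0.02, -0.01, 0.9]], [[-0.21, -0.08, 0], [0.03, -0.02, 1.2]], [[-0.263, -0.102, 0], [0.03, -0.02, 1.5]]]}}

```text
t: 5.25
position: [0.4423, 0.097, 0.1415]
tcp_rot: [[0.003, 1.0, -0.006], [1.0, -0.003, -0.004], [-0.004, -0.006, -1.0]]
wrist_force: [1.7, -0.5, -2.3]
grip_width: 0.0542
```

{"op": "carry_out", "data": {"motion": [[[0, 0, 0.015], [0, 0, 0]], [[0, 0, 0.03], [0, 0, 0]], [[0, 0, 0.03], [0, 0, 0]]]}}

```text
t: 5.62
position: [0.442, 0.1002, 0.1107]
tcp_rot: [[-0.001, 1.0, -0.008], [1.0, 0.001, -0.004], [-0.004, -0.008, -1.0]]
wrist_force: [-0.2, -0.3, -2.2]
grip_width: 0.0544
```

```bash
python3 - <<'E'
from h import *
go([.445,.100,.03],0)
im=robot.get_image("scene");im2=robot.get_image("top")
f=lambda c:cv2.resize(np.ascontiguousarray(c[:,:,::-1]),(400,400),interpolation=cv2.INTER_CUBIC)
cv2.imwrite("pics/d3.png",np.hstack([f(im[180:280,210:310]),f(im2[200:280,190:270])]))
E
```

```text
t 5.62 pos [0.442  0.1002 0.1107] F [-0.2 -0.3 -2.2] w 0.0544
shift [0.0001 0.0036 0.0807] turn [-0.05  0.02  0.01]
```

View pics/d3.png

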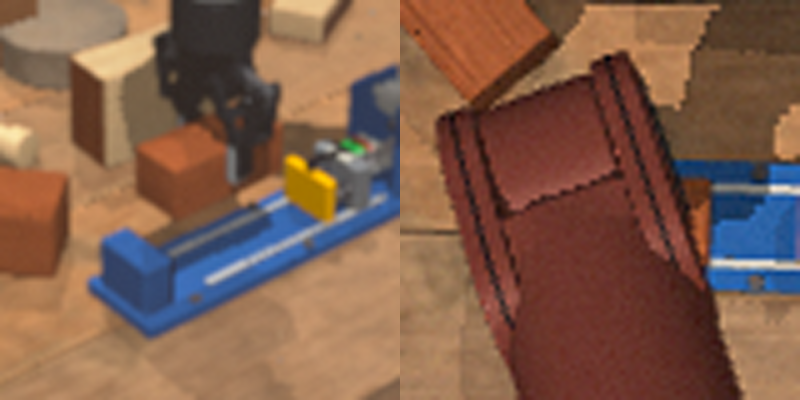

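The block hangs over the bed, in front of the fixed jaw. Its near end's top corners are at scene (244.3,218.3) and (254.5,225.5).

```bash
python3 - <<'E'
from h import *
for u,v,z in((244.3,218.3,.148),(254.5,225.5,.148),(244.3,228.8,.098),(254.5,234.5,.098)): print(at("scene",u,v,z).round(4))
# fixed jaw check in scene: top face corners, inner edge (crop (138,230)/(172,262) approx)
for x,y in((138,230),(172,258),(102,236),(140,262)): print("jaw",at("scene",210+x/4,180+y/4,.062).round(4))
E
```

```text
[0.4528 0.1748 0.148 ]
[0.3983 0.1765 0.148 ]
[0.4633 0.1668 0.098 ]
[0.4154 0.1619 0.098 ]
jaw [0.4636 0.1659 0.062 ]
jaw [0.4138 0.1695 0.062 ]
jaw [0.476  0.1951 0.062 ]
jaw [0.4262 0.1936 0.062 ]
```

{"op": "carry_out", "data": {"motion": [[[-0.001, 0.003, 0.02], [-0.05, 0.02, 0]], [[-0.001, 0.003, 0.045], [-0.05, 0.02, 0]], [[-0.001, 0.003, 0.065], [-0.05, 0.02, 0]], [[-0.001, 0.003, 0.074], [-0.05, 0.02, 0]], [[-0.001, 0.003, 0.078], [-0.05, 0.02, 0]]]}}

```text
t: 6.35
position: [0.4462, 0.0984, 0.0344]
tcp_rot: [[0.0, 1.0, 0.004], [1.0, -0.0, -0.0], [-0.0, 0.004, -1.0]]
wrist_force: [0.8, -0.1, -2.2]
grip_width: 0.0546
```

{"op": "carry_out", "data": {"motion": [[[0, 0, 0.001], [0, 0, 0]], [[0, 0, 0.002], [0, 0, 0]], [[0, 0, 0.002], [0, 0, 0]]]}}

```text
t: 6.72
position: [0.4463, 0.0978, 0.0327]
tcp_rot: [[0.001, 1.0, 0.005], [1.0, -0.001, -0.001], [-0.001, 0.005, -1.0]]
wrist_force: [-0.1, 0.2, -2.9]
grip_width: 0.0545
```

{"op": "carry_out", "data": {"motion": [[[0, -0.001, 0.0015], [0, 0, 0]], [[0, -0.001, 0.003], [0, 0, 0]], [[0, -0.001, 0.003], [0, 0, 0]]]}}

```text
t: 7.1
position: [0.4449, 0.0978, 0.0292]
tcp_rot: [[0.001, 1.0, 0.004], [1.0, -0.001, -0.001], [-0.001, 0.004, -1.0]]
wrist_force: [0.3, -0.5, -1.8]
grip_width: 0.0546
```

{"op": "carry_out", "data": {"motion": [[[0, 0, 0.001], [0, 0, 0]], [[0, 0, 0.002], [0, 0, 0]], [[0, 0, 0.002], [0, 0, 0]]]}}

```text
t: 7.48
position: [0.4451, 0.0978, 0.028]
tcp_rot: [[0.001, 1.0, 0.004], [1.0, -0.001, -0.001], [-0.001, 0.004, -1.0]]
wrist_force: [-3.2, -1.6, 9.6]
grip_width: 0.0542
```

Touchdown (+10 N). Releasing.

{"op": "carry_out", "data": {"motion": [[[0, 0, -0.001], [0, 0, 0]], [[0, 0, -0.001], [0, 0, 0]], [[0, 0, -0.001], [0, 0, 0]], [[0, 0, -0.001], [0, 0, 0]]], "hand": 0}}

```text
t: 7.98
position: [0.445, 0.0978, 0.0283]
tcp_rot: [[0.001, 1.0, 0.004], [1.0, -0.001, -0.001], [-0.001, 0.004, -1.0]]
wrist_force: [-0.9, 0.2, -0.7]
grip_width: 0.0855
```

{"op": "carry_out", "data": {"motion": [[[0, 0, -0.02], [0, 0, 0]], [[0, 0, -0.06], [0, 0, 0]], [[0, 0, -0.12], [0, 0, 0]], [[0, 0, -0.18], [0, 0, 0]], [[0, 0, -0.24], [0, 0, 0]]]}}

```text
t: 8.6
position: [0.4437, 0.098, 0.2704]
tcp_rot: [[0.001, 1.0, 0.004], [1.0, -0.001, -0.001], [-0.001, 0.004, -1.0]]
wrist_force: [0.8, 0.4, -0.8]
grip_width: 0.0859
```

```bash
python3 - <<'E'
from h import *
go([.443,-.12,.28],0);go([.442,-.231,.22],0)
E
```

```text
t 8.6 pos [0.4437 0.098  0.2704] F [ 0.8  0.4 -0.8] w 0.0859
shift [-0.218  -0.0005 -0.0094] turn [ 0.03  0.   -0.  ]
t 8.6 pos [0.4437 0.098  0.2704] F [ 0.8  0.4 -0.8] w 0.0859
shift [-0.3289 -0.0017  0.0506] turn [ 0.03  0.   -0.  ]
```

{"op": "carry_out", "data": {"motion": [[[-0.06, 0, -0.02], [0, 0, 0]], [[-0.12, 0, -0.02], [0.03, 0, 0]], [[-0.18, 0, -0.02], [0.03, 0, 0]], [[-0.24, 0, -0.02], [0.03, 0, 0]], [[-0.3, -0.001, -0.02], [0.03, 0, 0]]], "hand": 1}}

```text
t: 9.22
position: [0.4424, -0.2039, 0.2886]
tcp_rot: [[0.001, 1.0, -0.001], [1.0, -0.001, -0.001], [-0.001, -0.001, -1.0]]
wrist_force: [1.1, -0.2, -0.1]
grip_width: 0.0
```

{"op": "carry_out", "data": {"motion": [[[-0.038, 0, 0.02], [0, 0, 0]], [[-0.038, 0, 0.04], [0, 0, 0]], [[-0.038, 0, 0.05], [0, 0, 0]], [[-0.038, 0, 0.05], [0, 0, 0]]]}}

```text
t: 9.72
position: [0.4425, -0.2393, 0.2382]
tcp_rot: [[-0.0, 1.0, -0.002], [1.0, 0.0, -0.0], [-0.0, -0.002, -1.0]]
wrist_force: [0.3, 0.1, 0.1]
grip_width: -0.0003
```

```bash
python3 - <<'E'
from h import *
go([.442,-.24,.108],0)
im=robot.get_image("scene");im2=robot.get_image("top")
f=lambda c:cv2.resize(np.ascontiguousarray(c[:,:,::-1]),(400,400),interpolation=cv2.INTER_CUBIC)
cv2.imwrite("pics/d4.png",np.hstack([f(im[150:270,230:350]),f(im2[185:305,200:320])]))
E
```

```text
t 9.72 pos [ 0.4425 -0.2393  0.2382] F [0.3 0.1 0.1] w -0.0003
shift [-0.0006 -0.0002  0.1302] turn [-0.01  0.    0.  ]
```

View pics/d4.png

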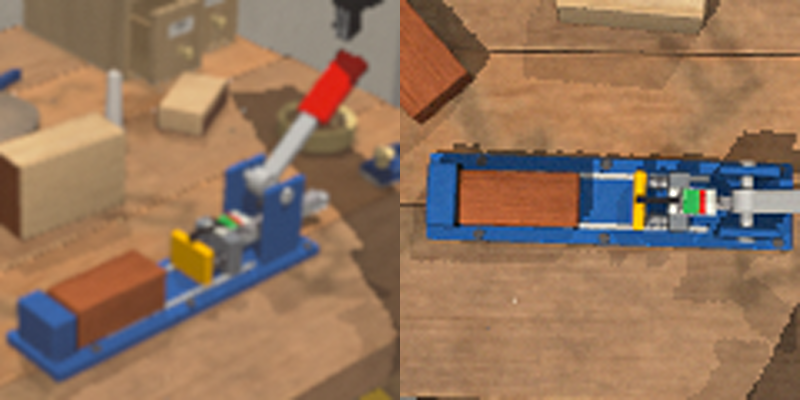

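The block lies flat and parallel on the bed, touching or almost touching the fixed jaw; the gap to the pad is about 55 px in the crop. I'll check the centring in numbers.

```bash
cat >> h.py <<'E'
def meas():
    im=robot.get_image("top");hsv=cv2.cvtColor(im,cv2.COLOR_RGB2HSV).astype(int)
    w=np.zeros(im.shape[:2],bool);w[225:265,205:320]=1
    m=(w&(hsv[...,0]<14)&(hsv[...,1]>140)&(hsv[...,2]>90));m[:,285:]=0
    m=cv2.morphologyEx(m.astype(np.uint8)*255,cv2.MORPH_OPEN,np.ones((3,3)))
    print("block",rect("top",m,.064))
    g=im.astype(float)
    def mid(f,cols,z):
        out=[]
        for x in cols:
            r=f[228:262,x];h=(r.max()+r.min())/2;i=np.where(r>h)[0];a,b=i[0],i[-1]
            ea=a-(r[a]-h)/(r[a]-r[a-1]);eb=b+(r[b]-h)/(r[b]-r[b+1])
            out.append(((ea+eb)/2+228,eb-ea))
        c=np.median(out,0);p=at("top",np.mean(cols),c[0],z);print("mid x",p[:2].round(4),"width px",c[1].round(2))
    rb=g[...,0]-g[...,2]
    mid(rb,range(222,250,3),.064)
    ye=w&(abs(hsv[...,0]-28)<7)&(hsv[...,1]>150)&(hsv[...,2]>100);ye[:,:220]=0
    ys,xs=np.where(ye);print("yellow rows",ys.min(),ys.max(),"cols",xs.min(),xs.max(),at("top",xs.min()-.5,(ys.min()+ys.max())/2,.059)[:2].round(4))
E
python3 - <<'E'
from h import *
meas()
im=robot.get_image("top").astype(int)
for x in(240,262,290): print([(y,im[y,x].tolist()) for y in(229,230,231,232,256,257,258,259,260)])
for r in((230,258),(229.5,258.5)): print(at("top",240,sum(r)/2,.014))
E
```

```text
block ((444.4, 101.7), (53.4, 117.9), 1.1)Traceback (most recent call last):
  File "<stdin>", line 2, in <module>
  File "h.py", line 41, in meas
    mid(rb,range(222,250,3),.064)
    ~~~^^^^^^^^^^^^^^^^^^^^^^^^^^
  File "h.py", line 37, in mid
    ea=a-(r[a]-h)/(r[a]-r[a-1]);eb=b+(r[b]-h)/(r[b]-r[b+1])
                                                    ~^^^^^
IndexError: index 34 is out of bounds for axis 0 with size 34
```

The block is at x = 0.4444 and the bed centre at 0.445, so it is centred to 1-2 mm. First stroke.

{"op": "carry_out", "data": {"motion": [[[0, 0, 0.03], [0, 0, 0]], [[0, 0, 0.06], [0, 0, 0]], [[0, 0, 0.095], [0, 0, 0]], [[0, 0, 0.125], [0, 0, 0]], [[0, 0, 0.128], [0, 0, 0]]]}}

```text
t: 10.5
position: [0.4442, -0.2419, 0.1124]
tcp_rot: [[0.001, 1.0, 0.003], [1.0, -0.001, -0.004], [-0.004, 0.003, -1.0]]
wrist_force: [-3.3, -3.0, 18.1]
grip_width: -0.0001
```

{"op": "carry_out", "data": {"motion": [[[0, 0, 0.001], [0, 0, 0]], [[0, 0, 0.002], [0, 0, 0]], [[0, 0, 0.002], [0, 0, 0]]]}}

```text
t: 10.88
position: [0.4443, -0.242, 0.1122]
tcp_rot: [[0.001, 1.0, 0.003], [1.0, -0.001, -0.005], [-0.005, 0.003, -1.0]]
wrist_force: [-5.9, -2.0, 21.1]
grip_width: 0.0004
```

{"op": "carry_out", "data": {"motion": [[[0, 0, -0.04], [0, 0, 0]], [[0, 0, -0.08], [0, 0, 0]], [[0, 0, -0.11], [0, 0, 0]], [[0, 0, -0.11], [0, 0, 0]], [[0, 0, -0.11], [0, 0, 0]]]}}

```text
t: 11.5
position: [0.4426, -0.2399, 0.2185]
tcp_rot: [[0.001, 1.0, -0.001], [1.0, -0.001, -0.001], [-0.001, -0.001, -1.0]]
wrist_force: [0.5, -0.2, -0.7]
grip_width: 0.0002
```

```bash
sed -i 's/    mid(rb.*//' h.py; python3 - <<'E'
from h import *
go([.442,-.24,.108],0);meas()
im=cv2.cvtColor(robot.get_image("top"),cv2.COLOR_RGB2HSV)
r=cv2.inRange(im,(0,200,100),(5,255,255))|cv2.inRange(im,(175,200,100),(180,255,255));r[:, :318]=0
ys,xs=np.where(r>0);print("red handle cols",xs.min(),xs.max(),ys.min(),ys.max())
E
```

```text
t 11.5 pos [ 0.4426 -0.2399  0.2185] F [ 0.5 -0.2 -0.7] w 0.0002
shift [-0.     -0.0005  0.1105] turn [-0.01  0.   -0.  ]
block ((444.4, 101.7), (53.4, 117.9), 1.1)
yellow rows 236 253 cols 266 268 [0.4447 0.0009]
red handle cols 327 345 239 251
```

The pad advanced about 13 mm, with about 45 mm still to close. Three more strokes, then a check.

{"op": "carry_out", "data": {"motion": [[[0, 0, 0.035], [0, 0, 0]], [[0, 0, 0.075], [0, 0, 0]], [[0, 0, 0.105], [0, 0, 0]], [[0, 0, 0.11], [0, 0, 0]], [[0, 0, 0.11], [0, 0, 0]]]}}

```text
t: 12.22
position: [0.4433, -0.242, 0.1115]
tcp_rot: [[0.002, 1.0, 0.001], [1.0, -0.002, -0.004], [-0.004, 0.001, -1.0]]
wrist_force: [-10.0, 0.3, 32.6]
grip_width: 0.0
```

{"op": "carry_out", "data": {"motion": [[[0, 0, -0.04], [0, 0, 0]], [[0, 0, -0.08], [0, 0, 0]], [[0, 0, -0.11], [0, 0, 0]], [[0, 0, -0.11], [0, 0, 0]], [[0, 0, -0.11], [0, 0, 0]]]}}

```text
t: 12.85
position: [0.442, -0.2398, 0.2173]
tcp_rot: [[0.001, 1.0, -0.003], [1.0, -0.001, 0.0], [0.0, -0.003, -1.0]]
wrist_force: [0.2, 0.1, -0.9]
grip_width: -0.0001
```

{"op": "carry_out", "data": {"motion": [[[0, 0, 0.035], [0, 0, 0]], [[0, 0, 0.075], [0, 0, 0]], [[0, 0, 0.105], [0, 0, 0]], [[0, 0, 0.11], [0, 0, 0]], [[0, 0, 0.11], [0, 0, 0]]]}}

```text
t: 13.48
position: [0.4428, -0.2418, 0.1112]
tcp_rot: [[0.002, 1.0, -0.0], [1.0, -0.002, -0.003], [-0.003, -0.0, -1.0]]
wrist_force: [-11.9, 0.7, 38.1]
grip_width: -0.0003
```

{"op": "carry_out", "data": {"motion": [[[0, 0, -0.04], [0, 0, 0]], [[0, 0, -0.08], [0, 0, 0]], [[0, 0, -0.11], [0, 0, 0]], [[0, 0, -0.11], [0, 0, 0]], [[0, 0, -0.11], [0, 0, 0]]]}}

```text
t: 14.1
position: [0.4418, -0.2398, 0.2168]
tcp_rot: [[0.001, 1.0, -0.004], [1.0, -0.001, 0.001], [0.001, -0.004, -1.0]]
wrist_force: [1.4, 0.2, 1.1]
grip_width: -0.0002
```

```bash
python3 -c "
from h import *
go([.442,-.24,.108],0);meas()"
```

```text
t 14.1 pos [ 0.4418 -0.2398  0.2168] F [1.4 0.2 1.1] w -0.0002
shift [-0.0003  0.0006  0.1088] turn [-0.02 -0.   -0.01]
block ((444.4, 101.7), (53.4, 117.9), 1.1)
yellow rows 236 252 cols 257 260 [0.4458 0.0312]
```

The pad is at y = 0.031 and the block's end at 0.042. Fourth stroke, a little gentler.

{"op": "carry_out", "data": {"motion": [[[0, 0, 0.035], [0, 0, 0]], [[0, 0, 0.075], [0, 0, 0]], [[0, 0, 0.102], [0, 0, 0]], [[0, 0, 0.108], [0, 0, 0]], [[0, 0, 0.108], [0, 0, 0]]]}}

```text
t: 14.78
position: [0.4424, -0.2414, 0.1119]
tcp_rot: [[0.002, 1.0, -0.001], [1.0, -0.002, -0.002], [-0.002, -0.001, -1.0]]
wrist_force: [-8.4, -0.5, 25.1]
grip_width: 0.0
```

{"op": "carry_out", "data": {"motion": [[[0, 0, -0.04], [0, 0, 0]], [[0, 0, -0.08], [0, 0, 0]], [[0, 0, -0.109], [0, 0, 0]], [[0, 0, -0.109], [0, 0, 0]], [[0, 0, -0.109], [0, 0, 0]]]}}

```text
t: 15.4
position: [0.4418, -0.2398, 0.2179]
tcp_rot: [[0.001, 1.0, -0.003], [1.0, -0.001, 0.0], [0.0, -0.003, -1.0]]
wrist_force: [-0.0, -0.4, -0.4]
grip_width: 0.0002
```

```bash
python3 - <<'E'
from h import *
go([.442,-.24,.108],0);meas()
im=robot.get_image("top")[224:266,204:288,::-1]
im2=robot.get_image("scene")[190:260,230:330,::-1]
f=lambda c,s:cv2.resize(np.ascontiguousarray(c),s,interpolation=cv2.INTER_CUBIC)
cv2.imwrite("pics/d5.png",np.hstack([f(im,(500,250)),f(im2,(300,250))]))
E
```

```text
t 15.4 pos [ 0.4418 -0.2398  0.2179] F [-0.  -0.4 -0.4] w 0.0002
shift [-0.0003  0.0005  0.1099] turn [-0.02 -0.   -0.01]
block ((444.3, 104.9), (53.4, 117.7), 1.1)
yellow rows 236 252 cols 253 255 [0.4456 0.0446]
```

View pics/d5.png

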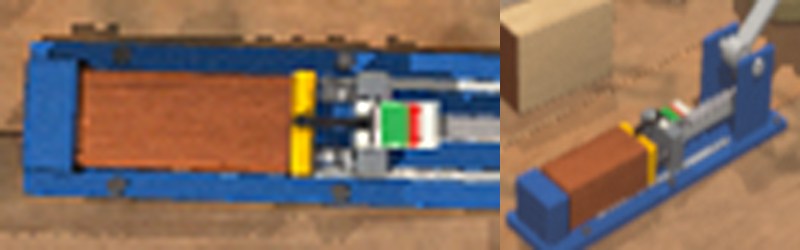

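The pad now touches the block and has pushed it 3 mm; the pointer tip (crop (371,122)) stands at the start of the white. One more 14 mm stroke should put it at about 13-14 mm, in the green.

{"op": "carry_out", "data": {"motion": [[[0, 0, 0.03], [0, 0, 0]], [[0, 0, 0.07], [0, 0, 0]], [[0, 0, 0.1], [0, 0, 0]], [[0, 0, 0.109], [0, 0, 0]], [[0, 0, 0.109], [0, 0, 0]]]}}

```text
t: 16.18
position: [0.4429, -0.2419, 0.1123]
tcp_rot: [[0.002, 1.0, 0.0], [1.0, -0.002, -0.003], [-0.003, 0.0, -1.0]]
wrist_force: [-6.6, -2.5, 21.1]
grip_width: 0.0001
```

{"op": "carry_out", "data": {"motion": [[[0, 0, -0.04], [0, 0, 0]], [[0, 0, -0.08], [0, 0, 0]], [[0, 0, -0.12], [0, 0, 0]], [[0, 0, -0.16], [0, 0, 0]], [[0, 0, -0.16], [0, 0, 0]]]}}

```text
t: 16.8
position: [0.4438, -0.2405, 0.2729]
tcp_rot: [[0.001, 1.0, 0.003], [1.0, -0.001, -0.003], [-0.003, 0.003, -1.0]]
wrist_force: [0.8, -0.1, -0.3]
grip_width: 0.0002
```

```bash
python3 - <<'E'
from h import *
go([.442,-.24,.108],0);meas()
im=robot.get_image("top")[224:266,204:288,::-1]
im2=robot.get_image("scene")[150:260,230:350,::-1]
f=lambda c,s:cv2.resize(np.ascontiguousarray(c),s,interpolation=cv2.INTER_CUBIC)
cv2.imwrite("pics/d6.png",np.hstack([f(im,(500,250)),f(im2,(273,250))]))
E
```

```text
t 16.8 pos [ 0.4438 -0.2405  0.2729] F [ 0.8 -0.1 -0.3] w 0.0002
shift [ 0.0009 -0.0022  0.1649] turn [ 0.01  0.01 -0.01]
block ((444.3, 106.7), (53.4, 114.7), 1.1)
yellow rows 236 252 cols 253 255 [0.4456 0.0446]
```

View pics/d6.png

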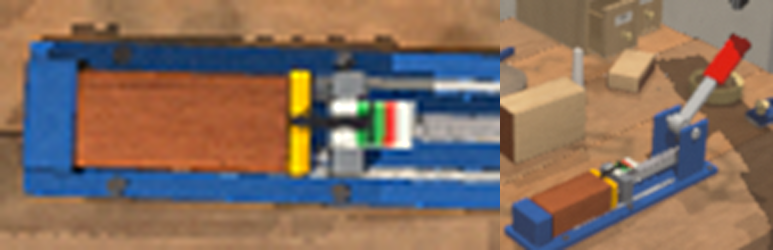

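Pointer tip at crop (368,122), inside the green (about 358-385); the block is tight between jaw and pad; the lever is up and the gripper clear. Handing in.

```bash
python3 -c "
from station import robot
print(robot.job_done())"
```

```text
the job is handed in; nothing more can be done
None
```

The dark block is clamped and the job is handed in after about 17 s of robot time. I set the block flat on the bed between the jaws, let go, and closed the clamp with five full lever strokes.

- **Choice of block:** the one I used measured about 54 x 118 mm. The larger look-alike beside it measured 73 x 160 mm.
- **Final state:** in the last pictures the block touches the fixed jaw, with the pad pressed against its other end. The black pointer is inside the green band, well short of the red. The lever is fully up and the gripper is clear above it.
- **Centring:** the block sits within about 1–2 mm of the clamp's centre line. That is near the limit of what the camera can resolve.
- **Forces:** the strongest lever press read 38 N on the vertical axis (about 40 N in all) at the wrist, through the shut fingers. The wrist limit is 120 N.
- **Disagreements:** while the block was held, the scene-camera corner picks put its end anywhere from 162 to 176 mm in y. I relied on the top camera instead. In the last frame the block's length read about 3 mm short, probably a fault of the colour mask at its end. I did not check this further.

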